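# Load the bushing that fits and hold the telescoping stand at its second stop

### The arm

A 6-joint arm with a two-finger parallel gripper is mounted at the origin on a cart in front of the work surface, level with it; the furniture and walls round the work are solid. World frame = base frame: x ahead of the robot, y to its left, z up, the work surface at z = 0. Lengths are in mm, angles in degrees, forces in N, time in s.
With the tool pointing down it reaches from about 350 to 925 mm from the base axis. Payload 6.4 kg.
Tool frame: the origin (TCP) lies midway between the tips of the shut fingers; the grasp point (between the pads) lies 19 mm behind it; z points along the fingers, y is the line along which they close (so a half turn about z gives the same grasp; the last joint's range is limited). The gripper opens to 94 mm and grips with 3 to 60 N. Pads are 16 mm wide; open, the fingers measure 119 mm over their backs; the gripper's body (75 mm by 177 mm) begins 78 mm behind the grasp point.
Start: joints at [-83.027, 14.043, 89.255, -0, 76.702, -9.975], TCP at [189.483, -621.78, 205.455] pointing down, gripper open.
Joint ranges: [-179.41, 179.41], [-58.25, 129.5], [7.25, 145.43], [-54.29, 234.29], [11.92, 165.04], [-157.13, 157.13]. Speed limits (degrees/s): [147.25, 147.25, 180, 180, 180, 180].

### API

Orientations are given as a 3x3 rotation matrix whose columns are the frame's x, y, z axes.
In Python, from bench import arm gives the robot as it stands. The module is installed in compiled form; this text tells all that it offers. Calls block until the motion is done:
- arm.goto(position, orientation): joint-space move of the TCP to a pose.
- arm.move_l(position, v=150, rot=None): straight line of the TCP; rot=None keeps the orientation; v is the mean speed in mm/s.
- arm.move_j(angles): joint-space move.
- arm.command_gripper(opening): finger opening in mm; the grip force is fixed at half the most; returns when the fingers have stopped.
- arm.hold(seconds).
- arm.solve_ik(position, orientation): joint angles nearest the present ones, or None.
- arm.sense(): the state.
- arm.read_camera(name): name is "scene" or "top"; returns the picture (480x640x3 uint8, red, green, blue); there is no depth.
- arm.camera_model(name): a dict with "mtx" (3x3 intrinsics, pixels), "k1" (the pictures are not rectified: a ray, as slopes to the right and down, at radius r is drawn at 1 + k1 r^2 times it, then the intrinsics apply), "world_from_camera" (4x4, takes a point from camera to world coordinates). Camera axes: x right, y up, looking along -z (the intrinsics and any distortion apply to the point x, -y, -z); pixel columns grow to the right and rows downward; lengths in mm; the calibration is good to about 2 mm. A picture is of the moment at which its call begins. camera_model takes no time and is no camera call.
A pose or a line that the arm cannot do raises arm.PlanningError and nothing moves.
- arm.sign_off(): hands the job in; it is judged then, once.
The state is a dict: "t": time; "joint_positions": joint angles; "joint_vel": joint speeds; "effort": joint torques, N m; "tool_pos": TCP position; "ee_rot": TCP orientation; "force": force on the tool from outside, world axes, zero at the start; "wrist_torque": the same for the moment, N m; "grip_width": finger opening in mm; "finger_force": force on a finger pad.
Only numpy, scipy, OpenCV 4.12 (cv2) and the standard library are available. Lean on these libraries where they do the work, as an engineer would, in place of code of your own. Each camera call takes 0.05 s, during which the arm holds its last target. There are 200 camera calls.

### The job

One of the two brass bushings fits over the pin on the telescoping inspection stand: slide that one all the way down onto the pin and let go of it, and leave the other one standing on the desk. Then squeeze the red button on the stand's grip head to unlock the column and, still squeezing, pull it straight up past the first stop to the second stop, as far as it goes, with the bushing staying seated on the pin. Finish while holding it up there with the button squeezed in; do not let go, and do not disturb the tape roll, the tape measure and the red tin.

Things in the scene. Friction and masses are not known exactly. Their poses are not given: they have to be found in the camera images.
- stand: Telescoping stand, fixed to the desk: grey base plate 110 mm wide, 14 mm thick, from its own x = -120 to 70 mm; upright column of three tubes, black outer tube to 103 mm height. Origin: on the desk under the column's axis; z up. Its own -x side (towards the robot at yaw 0) carries the pin, its own +y side the red button.
- grip_head: Head on the upper tube, same yaw as the stand. Origin: column axis, at its underside, 105 mm above the desk when down. An aluminium arm 40 mm wide, 8 mm thick reaches to x = -96 mm with the pin; on the axis a black grip block, 30 mm (x) by 36 mm (y), from 8 to 64 mm up. Hold it across y: one finger on the red button (+y), one on the plain -y face.
- grip_point (a point): Centre of the black grip block at the height of the red button, 45 mm above the grip head's origin (150 mm above the desk when the column is down). The button is a red disc 21 mm across on the +y face; its face stands 7 mm out of the block (25 mm from this point) and 1 mm out when fully in, so the width across y is 43 mm free and 37 mm squeezed.
- button (a joint): Red button: 0 out, 0.006 m fully in (moving along the head's -y). A spring needs 3 N to start and 6 N to press fully, and pushes it out again. While it is out, a catch locks the column down; pressed by 4 mm or more, it frees the column. The catch also lands on a lip inside if the button is let out a little above the bottom.
- upper_tube (a joint): How far the upper tube is drawn out of the middle tube: 0 down, 0.045 m at the first stop. Moves easily; its own weight and the head's (about 4 N with the bushing) bring it down when let go.
- mid_tube (a joint): How far the middle tube is drawn out of the outer tube: 0 down, 0.045 m at the second stop. It is stiff (6 N friction) and follows when the upper tube is pulled against the first stop; pulling then takes about 11 N in all, until both joints read 0.045 (head 90 mm up) and a solid end stop is felt.
- pin_seat (a point): Foot of the steel pin on the arm, on the pin's axis, at the height where a bushing's lower end rests: 75 mm from the column's axis along the head's -x and 10 mm above the grip head's origin (115 mm above the desk when the column is down). The pin is 16 mm in diameter, upright, 33 mm tall from here with its top 7 mm tapered to 8 mm.
- bushing_wide_mid (a point): Centre (half-way up) of the brass bushing that fits: a plain tube standing upright, 34 mm outside diameter, 40 mm tall, bore 19 mm right through, 70 g or so. z along its axis.
- bushing_wide: The same bushing; origin at the centre of its lower end, 20 mm below its centre.
- bushing_narrow_mid (a point): Centre (half-way up) of the other brass bushing, same outside (34 mm diameter, 40 mm tall) but bore only 12 mm: it does not go over the pin.
- tape_roll: Roll of cream tape lying flat, 113 mm across, 52 mm high, loose; origin at the centre of its underside. Leave alone.
- measure: Yellow tape measure standing on edge, 34 x 70 x 64 mm, loose; origin at the centre of its underside. Leave alone.
- red_tin: Small red tin, 56 mm across, 40 mm high, loose; origin at the centre of its underside. Leave alone.
Things that resemble listed ones, but are neither listed nor needed, are in the scene too. Leave any grey or purple look-alike of the bushing_wide alone.

How it is judged (in metres and radians):
On the way, in this order (a step that is already met when the one before it is completed fails the run):
1. the bushing that fits is fully down on the pin and released, the column still down (z of bushing_wide_mid in the frame of pin_seat between 0.0165 and 0.0235 m and horizontal distance between bushing_wide_mid and pin_seat below 0.005 m and angle between bushing_wide_mid's own z axis and vertical below 0.12 rad and contact force between the fingers and bushing_wide below 0.3 N and value of joint each of upper_tube, mid_tube below 0.006 m), for 0.2 s.
2. the red button is squeezed in while the column is still down (value of joint button above 0.0035 m and value of joint upper_tube below 0.01 m and value of joint mid_tube below 0.006 m), for 0.05 s.
3. the column is drawn out to the first stop, and on to the second (value of joint each of upper_tube, mid_tube above 0.041 m), for 0.1 s.
At the end, for the whole second after the job is handed in: Fingers hold the grip head (over 3 N), button in over 3.5 mm; both joints of the column over 0.041 m, head still; fitting bushing on the pin (within 3.5 mm of fully down, 5 mm of the axis, 7 deg of upright), untouched by the robot; the other one upright on the desk (all of step 3 and z of bushing_wide_mid in the frame of pin_seat between 0.0165 and 0.0235 m and horizontal distance between bushing_wide_mid and pin_seat below 0.005 m and angle between bushing_wide_mid's own z axis and vertical below 0.12 rad and contact force between each of the fingers, the arm and bushing_wide below 0.3 N and value of joint button above 0.0035 m and contact force between the fingers and grip_head above 3 N and linear speed of grip_head below 0.02 m/s and height (world z) of bushing_narrow_mid below 0.026 m and angle between bushing_narrow_mid's own z axis and vertical below 0.2 rad); the arm keeps its last pose, push and grip.
It fails at once if the tape roll is moved by more than 20 mm (distance of tape_roll from where it was at the start of the episode above 0.02 m).
It fails at once if the tape measure is moved by more than 20 mm (distance of measure from where it was at the start of the episode above 0.02 m).
It fails at once if the red tin is moved by more than 20 mm (distance of red_tin from where it was at the start of the episode above 0.02 m).
It also fails if it takes over 48 s, if anything falls off the work surface, if the arm or the gripper's body presses on something with over 40 N, if the wrist force passes 120 N, or if a joint passes its speed limit or range.

## Working session

There is one attempt and no reset: what is moved stays moved. The work goes in short steps, each a Python script; the robot and the scene stay as the last script left them, time stands still between calls to the robot, and variables do not carry over. Pictures are saved under pics/ and viewed, at most 10 in all, crops included, and the job is handed in when it is done.

```bash
mkdir -p pics; cat > h.py <<'E'
import numpy as np, cv2
from bench import arm
def ray(cam,uv):
    m=arm.camera_model(cam);K=np.array(m["mtx"],float);T=np.array(m["world_from_camera"],float)
    d=np.array([(uv[0]-K[0,2])/K[0,0],(uv[1]-K[1,2])/K[1,1]]);s=d.copy()
    for _ in range(30): s=d/(1+m["k1"]*(s@s))
    return T[:3,3],T[:3,:3]@np.array([s[0],-s[1],-1])
def at(cam,uv,z):
    o,d=ray(cam,uv);return o+d*(z-o[2])/d[2]
def proj(cam,P):
    m=arm.camera_model(cam);K=np.array(m["mtx"],float);T=np.array(m["world_from_camera"],float)
    p=T[:3,:3].T@(np.array(P,float)-T[:3,3]);s=np.array([p[0],-p[1]])/-p[2];s=s*(1+m["k1"]*(s@s))
    return K[0,0]*s[0]+K[0,2],K[1,1]*s[1]+K[1,2]
def snap(cam,name,crop=None,scale=1):
    im=arm.read_camera(cam)[:,:,::-1]
    if crop: x0,y0,x1,y1=crop;im=im[y0:y1,x0:x1]
    cv2.imwrite(f"pics/{name}.png",cv2.resize(im,None,fx=scale,fy=scale,interpolation=cv2.INTER_CUBIC))
E
python3 - <<'E'
from h import *
snap("scene","s1");snap("top","t1")
for c in("scene","top"):
    m=arm.camera_model(c);print(c,np.round(m["mtx"],1).tolist(),m["k1"],np.round(m["world_from_camera"],2).tolist())
print(arm.sense())
E
```

```text
scene [[446.0, 0.0, 325.3], [0.0, 446.0, 238.9], [0.0, 0.0, 1.0]] -0.025181318717264655 [[-0.67, 0.3, -0.68, -60.92], [-0.74, -0.29, 0.61, 634.67], [-0.01, 0.91, 0.42, 498.02], [0.0, 0.0, 0.0, 1.0]]
top [[565.5, 0.0, 314.9], [0.0, 565.5, 232.6], [0.0, 0.0, 1.0]] 0.023097935335669482 [[0.02, 0.99, -0.12, 421.43], [-1.0, 0.02, -0.01, 83.61], [-0.01, 0.12, 0.99, 1251.53], [0.0, 0.0, 0.0, 1.0]]
{'t': 0.1, 'joint_positions': array([-8.30283885e+01,  1.40778006e+01,  8.93168957e+01, -2.61710779e-03,
        7.67002061e+01, -9.97520275e+00]), 'joint_vel': array([ 0.09629726, -0.02993795, -0.21640256,  0.06635234, -0.03266172,
       -0.03098792]), 'effort': array([ 9.06344521e-04, -4.16910267e+01, -3.15524876e+01,  6.87223230e-02,
        3.09410517e-02, -5.05011099e-05]), 'tool_pos': array([ 189.39298238, -621.24452272,  204.49107994]), 'ee_rot': array([[ 9.56572699e-01,  2.91493759e-01, -2.45168069e-04],
       [ 2.91493760e-01, -9.56571326e-01,  1.63871595e-03],
       [ 2.43154727e-04, -1.63901590e-03, -9.99998627e-01]]), 'force': array([ 0.31047908, -0.64825001,  0.18481281]), 'wrist_torque': array([-0.03165947,  0.04390904, -0.02479172]), 'finger_force': 0.0, 'grip_width': 94.25430162457613}
```

View pics/s1.png

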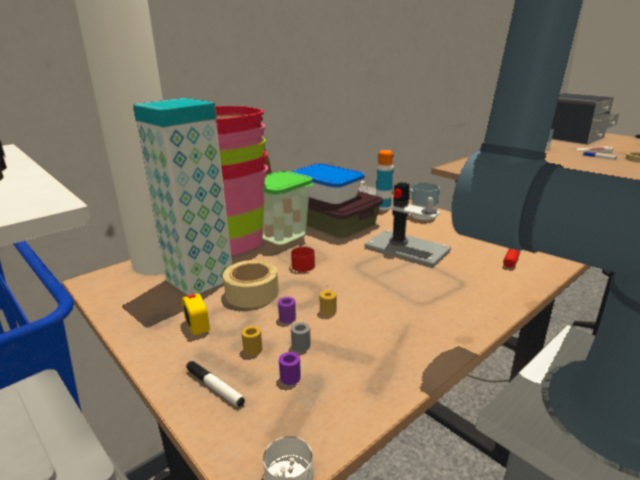

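View pics/t1.png

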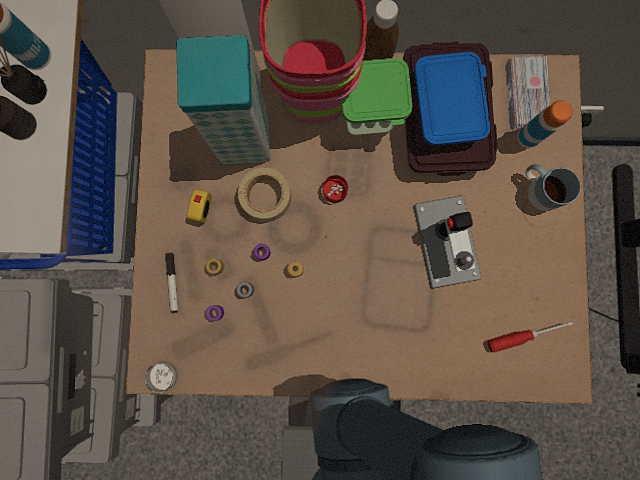

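Top view: the brass bushings are at (214,267) and (294,269). Purple look-alikes are at (261,252) and (214,313), and a grey one is at (245,290). The stand's head is near (458,222), with its pin near (463,260). I'll enlarge both areas to compare the bores.

```bash
python3 - <<'E'
from h import *
im=arm.read_camera("top")[:,:,::-1];sc=arm.read_camera("scene")[:,:,::-1]
f=lambda a,w,h:cv2.resize(a,(w,h),interpolation=cv2.INTER_CUBIC)
a=np.hstack([f(im[247:287,194:234],300,300),f(im[249:289,274:314],300,300)])
b=np.hstack([f(im[190:295,405:490],243,300),f(sc[170:270,355:460],315,300),np.zeros((300,42,3),np.uint8)])
cv2.imwrite("pics/c1.png",np.vstack([a,b]))
E
```

```text
(no output)
```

View pics/c1.png

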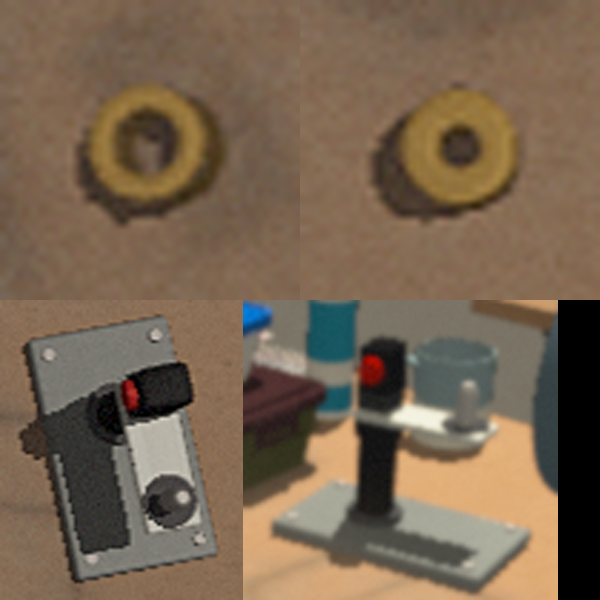

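Left brass bushing (214,267) has the larger bore: about 0.53 of its outside diameter, against 0.34 for the other, and 19/34 = 0.56. So it is the wide one. The stand's pin is at about top (468,259), with the button at top (450,223) and scene (398,193). Next I'll fit the stand pose from both views.

```bash
python3 - <<'E'
from h import *
from scipy.optimize import least_squares
T=lambda x,y:(405+x/2.857-.5,190+(y-300)/2.857-.5)
S=lambda x,y:(355+(x-243)/3-.5,170+(y-300)/3-.5)
obs=[("top",(70,55,14),T(22,345)),("top",(70,-55,14),T(165,318)),("top",(-120,-55,14),T(215,552)),("top",(-120,55,14),T(78,578)),
("top",(-75,0,148),T(181,497)),("top",(0,25,150),T(128,395)),
("scene",(70,55,14),S(272,520)),("scene",(-120,-55,14),S(528,533)),("scene",(-120,55,14),S(488,572)),("scene",(-75,0,148),S(468,381)),("scene",(0,25,150),S(371,370))]
def P(p,q):
    c,s=np.cos(p[2]),np.sin(p[2]);return (p[0]+c*q[0]-s*q[1],p[1]+s*q[0]+c*q[1],q[2])
f=lambda p:np.ravel([np.subtract(proj(c,P(p,q)),uv) for c,q,uv in obs])
r=least_squares(f,[600,-200,.15],x_scale=[100,100,.1],loss="soft_l1");print(r.x,np.degrees(r.x[2]));print(np.round(f(r.x).reshape(-1,2),1).tolist())
print("pin",P(r.x,(-75,0,115)))
print("pin top/top cam",at("top",obs[4][2],148),"plate ctr",np.mean([at("top",o[2],14) for o in obs[:4]],0))
w=at("top",(213.3,265.7),40);n=at("top",(274+160/7.5-.5-40,249+147/7.5-.5),40) ;print("wide",w)
# brass in scene
im=arm.read_camera("scene");h=cv2.cvtColor(im,cv2.COLOR_RGB2HSV)
m=cv2.inRange(h,(15,130,50),(28,255,255));k,l,st,ce=cv2.connectedComponentsWithStats(m)
for i in range(1,k):
    if st[i,4]>100: print(st[i],ce[i],at("scene",ce[i],20))
E
```

```text
[ 5.82640514e+02 -1.88337865e+02  2.14989873e-01] 12.318012346202972
[[1.2, -1.5], [-0.2, -1.6], [2.0, 0.9], [0.4, 1.6], [0.5, 0.2], [-1.8, 0.8], [-1.3, 0.0], [1.3, -1.8], [-3.0, 2.2], [0.1, 0.9], [-1.3, 0.9]]
pin (np.float64(509.3671219551529), np.float64(-204.3381805445008), 115)
pin top/top cam [ 509.70519915 -203.31855867  148.        ] plate ctr [ 557.81089632 -191.84103858   14.        ]
wide [492.08004824 313.04795553  40.        ]
[230 263  40  20 439] [249.17539863 272.45330296] [698.57548672 183.01124856  20.        ]
[319 289  18  27 413] [327.6440678  302.09443099] [490.57610484 137.52035553  20.        ]
[509 288  49  41 131] [533.03053435 308.71755725] [ 204.53106346 -130.21695908   20.        ]
[181 293  29  43 865] [195.76184971 314.01849711] [631.19586333 347.45937384  20.        ]
[241 325  21  31 545] [251.37247706 340.01834862] [492.37272535 314.31954894  20.        ]
[113 350  39  54 128] [130.953125  376.4765625] [543.50101495 503.56273505  20.        ]
[361 397  68  58 254] [396.01181102 424.42125984] [204.4227136  274.36302107  20.        ]
[177 440  32  40 123] [192.75609756 460.73170732] [338.62293434 503.67086841  20.        ]
```

```bash
cat >> h.py <<'E'
W=np.array([492.2,313.6]);STAND=np.array([582.6,-188.3]);YAW=np.radians(12.3)
def R(a):
    y=np.array([np.cos(a),np.sin(a),0]);z=np.array([0,0,-1.]);return np.column_stack([np.cross(y,z),y,z])
def best(p,a):
    return min((r for r in (R(a),R(a+np.pi)) if arm.solve_ik(p,r) is not None),key=lambda r:abs(arm.solve_ik(p,r)[5]))
def st(*k):
    s=arm.sense();print("t %.1f"%s["t"],np.round(s["tool_pos"],1),"F",np.round(s["force"],1),"w %.1f ff %.1f"%(s["grip_width"],s["finger_force"]));return s
E
python3 - <<'E'
from h import *
p=arm.sense()["tool_pos"]
arm.move_l([p[0],p[1],320],v=200)
a=np.radians(53); r=best([*W,160],a)
arm.goto([*W,160],r); st()
arm.command_gripper(64)
arm.move_l([*W,6],v=120); st()
arm.command_gripper(34); st()
arm.command_gripper(60)
arm.move_l([*W,60],v=150)
a=np.radians(-37); r=best([*W,60],a); arm.goto([*W,60],r)
arm.move_l([*W,10],v=120); st()
arm.command_gripper(20); st()
arm.move_l([*W,220],v=150); st()
snap("scene","s2",(150,60,350,380),1.8)
E
```

```text
t 4.4 [492.6 313.2 160.1] F [0.8 0.5 0.8] w 94.0 ff 0.0
t 6.5 [492.9 313.9   6.9] F [ 0.   0.2 -0.5] w 64.0 ff 0.0
t 7.2 [492.4 313.7   6.1] F [0.4 1.3 0.4] w 34.2 ff 0.6
t 10.2 [492.3 313.7  10.1] F [ 0.9 -0.4  0.6] w 60.3 ff 0.0
t 10.8 [492.5 313.8  10.5] F [-1.2 -0.2  3.3] w 32.9 ff 30.0
t 12.3 [491.6 313.3 218.7] F [-0.7 -0.7 -1. ] w 33.5 ff 30.0
```

View pics/s2.png

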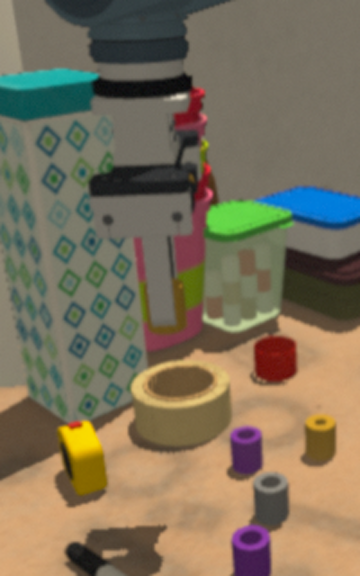

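The wide bushing is held upright between the fingers and nothing else has moved. Now to hover over the pin.

```bash
python3 - <<'E'
from h import *
arm.move_l([*W,260],v=200)
P=np.array([509.5,-204.0]);r=best([*P,260],YAW+np.pi/2)
arm.goto([*P,260],r);arm.move_l([*P,164],v=120);arm.hold(.3);s=st()
print(arm.solve_ik([582,-188,230],r))
x0,y0,x1,y1=370,130,490,230
snap("scene","s3",(x0,y0,x1,y1),5)
for z in(148,115):
    print("pin foot/top exp",proj("scene",[*P,z]))
print("bush bottom exp",proj("scene",[*s["tool_pos"][:2],s["tool_pos"][2]-10]))
E
```

```text
t 15.9 [ 509.8 -204.2  164.6] F [ 0.  -0.5 -1.4] w 33.2 ff 30.0
[-2.85106000e+01  7.84808813e+00  9.37637088e+01 -2.54444375e-14
  7.83882031e+01  4.91894000e+01]
pin foot/top exp (np.float64(429.41850171532695), np.float64(197.44675942442313))
pin foot/top exp (np.float64(428.2559562484317), np.float64(210.64458914062402))
bush bottom exp (np.float64(429.60384189135476), np.float64(194.72701527207505))
```

View pics/s3.png

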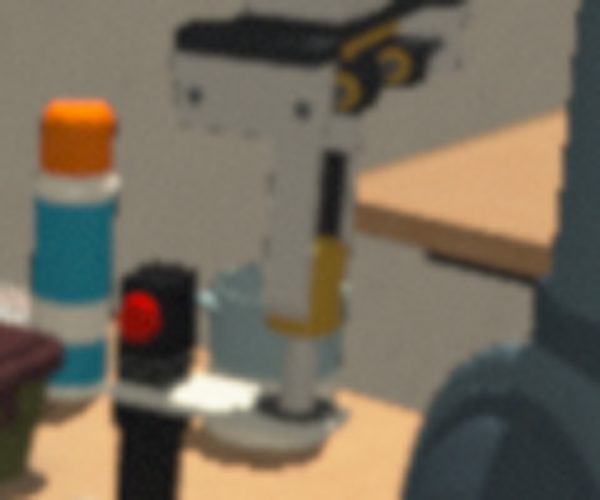

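In the crop the bushing's lower rim (265–341, centre about 303) sits over the pin (centre about 299), so it is offset by 1–1.5 mm at most. I'll lower it with force checks.

```bash
python3 - <<'E'
from h import *
P=np.array([510.1,-203.4])
for z in (155,152,149,146,143,139,135,131,128):
    arm.move_l([*P,z],v=40); s=st()
    if abs(s["force"][2])>12 or np.hypot(*s["force"][:2])>15: break
E
```

```text
t 16.3 [ 509.8 -203.2  154.4] F [-0.6  0.8 -0.9] w 33.1 ff 30.0
t 16.5 [ 510.  -203.3  151.8] F [ 0.3 -1.  -0.9] w 33.0 ff 30.0
t 16.8 [ 510.  -203.3  148.8] F [-0.2 -0.  -0.8] w 32.9 ff 30.0
t 17.0 [ 509.9 -203.3  145.7] F [ 0.   0.3 -1.2] w 33.4 ff 30.0
t 17.3 [ 510.  -203.3  142.7] F [-0.1 -0.1 -0.7] w 33.2 ff 30.0
t 17.5 [ 509.9 -203.2  138.6] F [-0.3  0.2 -0.9] w 33.4 ff 30.0
t 17.8 [ 509.9 -203.3  134.6] F [ 0.1  0.9 -0.3] w 33.6 ff 30.0
t 18.0 [ 509.9 -203.3  130.7] F [ 0.4 -0.2 -2. ] w 32.9 ff 30.0
t 18.3 [ 510.  -203.3  127.7] F [-0.6  0.4  0.1] w 32.9 ff 30.0
```

It is over the pin without contact. Now seating it and letting go.

```bash
python3 - <<'E'
from h import *
P=np.array([510.1,-203.4])
for z in (126,125,124,123,122):
    arm.move_l([*P,z],v=30); s=st()
    if s["force"][2]>3.5: break
arm.command_gripper(85); arm.hold(.3); s=st()
arm.move_l([*P,190],v=150); arm.move_l([*P,260],v=200); st()
a=arm.read_camera("top")[:,:,::-1];b=arm.read_camera("scene")[:,:,::-1]
cv2.imwrite("pics/v4.png",np.hstack([cv2.resize(b[150:270,350:470],(400,400),interpolation=cv2.INTER_CUBIC),cv2.resize(a[180:300,400:520],(400,400),interpolation=cv2.INTER_CUBIC)]))
E
```

```text
t 18.5 [ 510.  -203.3  125.8] F [-0.4 -0.  -1.2] w 33.1 ff 30.0
t 18.8 [ 510.3 -203.5  125.4] F [-1.2  1.   2.4] w 33.3 ff 30.0
t 19.0 [ 510.3 -203.7  125.3] F [-3.6  0.7  8.5] w 33.0 ff 30.0
t 20.3 [ 510.1 -203.4  124. ] F [ 0.2 -0.9  0.2] w 85.2 ff 0.0
t 21.4 [ 509.6 -203.1  258.5] F [-0.7 -0.  -0.2] w 85.3 ff 0.0
```

View pics/v4.png

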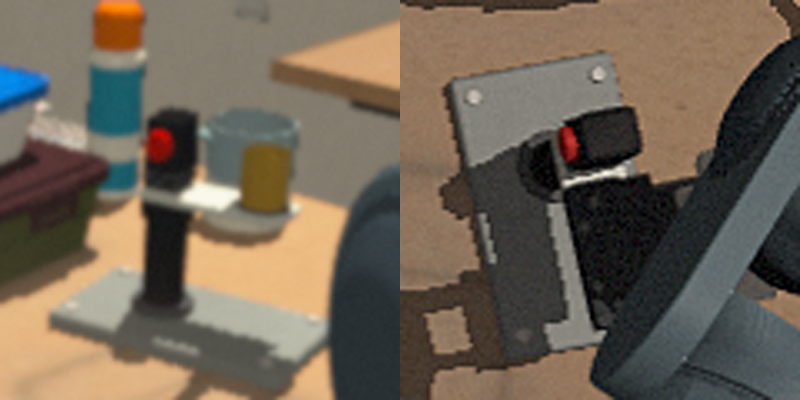

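The bushing stands upright and fully down on the arm (scene crop 268,178). The column is down. Now gripping the head.

```bash
python3 - <<'E'
from h import *
C=np.array([583.3,-187.6])
arm.move_l([*C,260],v=150)
arm.move_l([*C,131],v=120); s=st()
if np.linalg.norm(s["force"])<5:
    arm.command_gripper(52); st()
    arm.command_gripper(20); arm.hold(.3); st()
    print(arm.sense()["wrist_torque"])
E
```

```text
t 23.3 [ 584.  -188.   132.1] F [0.5 0.  0.3] w 85.0 ff 0.0
t 24.0 [ 583.3 -187.6  131. ] F [ 0.7  0.2 -0.2] w 51.9 ff 0.0
t 24.7 [ 583.3 -187.9  130.9] F [-0.1 -1.9 -0.7] w 36.9 ff 30.0
[-0.3267275  -0.01190966 -0.13793276]
```

Width is 36.9 mm, so the button is fully in. Lifting.

```bash
python3 - <<'E'
from h import *
C=np.array([583.3,-187.6])
for z in (150,170,180,200,212,217,219,220,221,222,223,224,225):
    arm.move_l([*C,z],v=40); s=st()
    if s["force"][2]<-22: break
arm.hold(.5); s=st()
snap("scene","s5",(330,90,490,290),3)
E
```

```text
t 25.3 [ 583.3 -187.8  150.1] F [ 1.1 -3.6 -3.2] w 36.7 ff 30.0
t 26.0 [ 583.3 -187.7  170. ] F [ 0.7 -4.2 -3.7] w 37.0 ff 30.0
t 26.4 [ 583.2 -187.7  179.7] F [ 1.3 -4.2 -4.9] w 36.9 ff 30.0
t 27.0 [ 583.1 -187.7  199.1] F [ 2.  -4.5 -7.8] w 36.7 ff 30.0
t 27.5 [ 583.1 -187.6  211.2] F [ 1.5 -4.5 -6.8] w 36.6 ff 30.0
t 27.8 [ 583.1 -187.6  216.1] F [ 2.  -5.5 -7. ] w 36.6 ff 30.0
t 28.0 [ 583.1 -187.6  217.6] F [ 3.  -4.7 -9.5] w 36.4 ff 30.0
t 28.3 [ 583.  -187.6  218.3] F [  3.2  -5.9 -10.4] w 36.9 ff 30.0
t 28.5 [ 583.  -187.6  219.2] F [  3.3  -5.1 -10.6] w 36.8 ff 30.0
t 28.8 [ 583.  -187.6  220.2] F [  3.4  -5.6 -10.9] w 36.7 ff 30.0
t 29.0 [ 583.  -187.6  221.1] F [  2.5  -5.6 -10. ] w 36.4 ff 30.0
t 29.3 [ 582.9 -187.6  221.2] F [  3.8  -7.  -14. ] w 36.7 ff 30.0
t 29.5 [ 582.8 -187.5  221.2] F [  5.3  -7.4 -17.8] w 37.3 ff 30.0
t 30.0 [ 582.8 -187.5  221.2] F [  5.4  -6.9 -16.7] w 36.6 ff 30.0
```

View pics/s5.png

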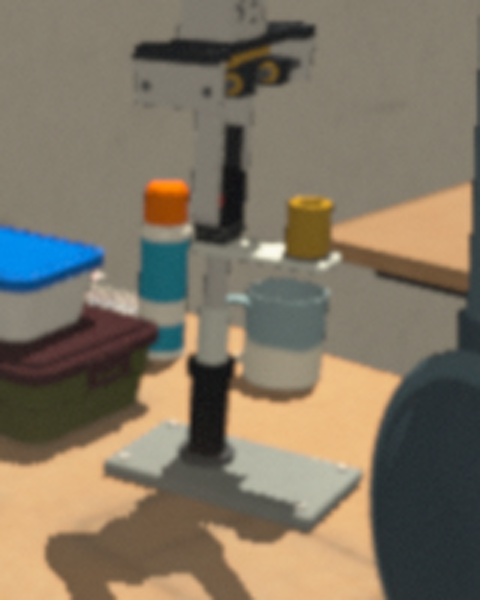

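A solid end stop is felt at 90 mm up. Both tubes are extended, and the bushing sits upright on the pin (crop 309,228). Handing in.

```bash
python3 -c "
from h import *
print(arm.sign_off())"
```

```text
the job is handed in; nothing more can be done
None
```

I handed the job in at about 30 s, with the wide bushing seated on the pin, the button squeezed in, and the column held at the second stop, 90 mm up; the sign-off call gave no verdict.

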